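# Roll the planer feed roller up its loading ramp

### The arm

A 6-joint arm with a two-finger parallel gripper is mounted at the origin on the work surface. World frame = base frame: x ahead of the robot, y to its left, z up, the work surface at z = 0. Lengths are in m, angles in rad, forces in N, time in s.
With the tool pointing down it reaches from about 0.35 to 0.725 m from the base axis. Payload 6 kg.
Tool frame: the origin (TCP) lies on the centre line of the jaws, within the pads' length; the fingertips stand 8 mm ahead of it and the grasp point (between the pads) lies 11 mm behind it (manip.nose_length is the distance from the TCP to the fingertips, in m); z points along the fingers, y is the line along which they close (so a half turn about z gives the same grasp; the last joint's range is limited). The gripper opens to 85 mm and grips with 20 to 120 N. Pads are 22 mm wide; open, the fingers measure 114 mm over their backs; the gripper's body (76 mm by 85 mm) begins 54 mm behind the grasp point. The pads swing forward as they close: fully open they stand 13 mm farther back than shut.
Start: joints at [1.668, 0.04, 0.085, 0, -1.615, -0.334], TCP at [0.141, 0.583, 0.239] pointing down, gripper open.
Joint ranges: [-2.56, 2.56], [-1.29, 2.01], [-1.08, 1.49], [-3.29, 1.98], [-2.81, -0.18], [-2.99, 2.99]. Speed limits (rad/s): [2.57, 2.57, 3.01, 3.14, 3.14, 3.14].

### API

Orientations are given as a 3x3 rotation matrix whose columns are the frame's x, y, z axes.
In Python, from rig import manip gives the robot as it stands. The module is installed in compiled form; this text tells all that it offers.
- The arm moves only by the tool move_arm, never from a script. Its argument "deltas" is a list of rows, each an object of numbers: "rx", "ry", "rz": the turn, a rotation vector about the tool's x, y, z in degrees; "dx", "dy", "dz": the shift along the tool's x, y, z in m; "hand": the opening, from 0 (shut) to 1 (fully open). A call has 1 to 10 rows; each row is the pose to reach, as a shift and turn from the pose commanded when the call began, along the tool's axes at that moment; what a row does not reach only later rows make up. A row lasts 1/12 s, in which the tool goes at most 41.7 mm and 7.16 degrees, less where a joint would pass 70% of its speed; a pose out of reach is approached as far as the arm can. A call with a gripper value outside its range is refused whole. The fingers move at their own pace and stop on an object; "grip_force" is the grip in N (left out, the last holds). Time passes only in rows, so rows that repeat a pose let the fingers close. It gives the time, the measured TCP pose, the force, the opening and the grip force at its end, in the units of the state.
- manip.sense(): the state, without advancing time (a new reading comes with each control period).
- manip.snapshot(name): name is "side" or "top"; returns a dict with "image" (400x640x3 uint8, red, green, blue), "fx", "fy", "cx", "cy" (pixels), "eye" and "orientation" of the camera in the world. Camera axes: x right, y up, looking along -z (the intrinsics and any distortion apply to the point x, -y, -z); pixel columns grow to the right and rows downward; lengths in m; the calibration is good to about 2 mm. A picture is of the moment at which its call begins. There is no depth.
- manip.hand_in(): hands the job in; it is judged then, once.
The state is a dict: "clock": time; "joint_positions": joint angles; "qd": joint speeds; "joint_efforts": joint torques, N m; "tcp_pos": TCP position; "ee_rot": TCP orientation; "force": force on the tool from outside, world axes, zero at the start; "ft_torque": the same for the moment, N m; "width": finger opening in m; "grasp_force": force on a finger pad.
Only numpy, scipy, OpenCV 4.12 (cv2) and the standard library are available. Lean on these libraries where they do the work, as an engineer would, in place of code of your own. Each camera call takes 0.05 s, during which the arm holds its last target. There are 200 camera calls.

### The job

Load the planer's feed roller: push the orange roller up its lane of the loading ramp with your fingertips, gently and under control so that it never runs free on the slope, until it goes over the crest and settles against the red stop; then take your hand away. Only push it: do not squeeze it or lift it off the ramp, and leave the black roller, the flask, the screwdriver and the wooden bracket where they are.

Things in the scene. Friction and masses are not known exactly. Their poses are not given: they have to be found in the camera images.
- ramp: Fixed two-lane wooden ramp, base board 262 mm long (x), 248 mm wide (y). Origin at table height under its middle; x points uphill along the lanes, y across, z up. Lane centre lines at y = +54 and -54 mm, each lane 100 mm wide between low strips. The slope surface starts at x = -115, z = 16 mm, rises at 8 degrees to the crest (x = 73, z = 42 mm), then falls into a dip up to the red stop (x = 115 mm).
- slope: The ramp's sloping deck, 190 mm long foot to crest, fixed. Origin on its surface at the foot, midway between the lanes; x points up the slope along the surface, y across, z square out of it. Side strips stand 10 mm proud of it, a dark toe strip across the foot (x = -10 to 0 mm) 8 mm. A roller left unsupported on the slope rolls back to the toe strip.
- crest (a point): Middle (between the lanes) of the crest line, where the slope ends and the dip begins. The dip falls at 10 degrees for 42 mm towards the stop: a roller whose centre is past the crest rolls the rest by itself and stays. Side strips beside the dip stand 12 mm above the crest.
- stop (a point): Middle (between the lanes) of the top edge of the upright red stop board's downhill face, 68 mm above the table. A roller settled in the dip against this face has its centre 22 mm downhill of it, 61 mm above the table.
- orange_roller: Orange hard-plastic feed roller of a planer, smooth, a solid cylinder 44 mm in diameter and 90 mm long, about 0.25 to 0.5 kg, loose. Origin at its centre; y is its axis (x and z turn as it rolls). It starts at the foot of one of the two lanes, lying across the lane on the slope against the toe strip.
- black_roller: Black hard-plastic feed roller of a planer, same size (44 mm diameter, 90 mm long), loose, at the foot of the other lane, about 18 mm of clear space from the end of the orange roller. Origin at its centre, y its axis. To be left alone.
- flask: Blue round flask, 66 mm in diameter, 160 mm tall, loose, standing on the table beyond the stop. Origin at the centre of its underside.
- screwdriver: Yellow-handled screwdriver, 190 mm long, lying on the table some 9 cm below the foot of the ramp, across its direction, less than 35 mm high; loose. Origin near its middle on the underside; x points along it, towards the tip.
- bracket: Small carved pale wooden bracket, 90 x 35 mm, 68 mm tall, loose, standing on the table along one long side of the ramp. Origin under its centre.

How it is judged:
By the outcome, as a careful person would: the job done as asked, in the order asked, and still so for the second after the job is handed in, with the robot touching nothing.
It also fails if it takes over 42 s, if anything falls off the work surface, if the arm or the gripper's body presses on something with over 40 N, if the wrist force passes 120 N, or if a joint passes its speed limit or range.

## Working session

There is one attempt and no reset: what is moved stays moved. The work goes in short steps, Python scripts to look and compute and a tool call to move; the robot and the scene stay as the last step left them, time stands still between calls to the robot, and variables do not carry over. Pictures are saved under pics/ and viewed, at most 10 in all, crops included, and the job is handed in when it is done.

Besides the shell and the picture viewer there is one more tool, called after ">>>" by a JSON object that holds its "name" and its "arguments", one argument or row to a line. move_arm: Moves the arm, as the interface text tells. Its arguments: {"type":"object","properties":{"deltas":{"type":"array","items":{"type":"object","properties":{"rx":{"type":"number"},"ry":{"type":"number"},"rz":{"type":"number"},"dx":{"type":"number"},"dy":{"type":"number"},"dz":{"type":"number"},"hand":{"type":"number"}}}},"grip_force":{"type":"number"}},"required":["deltas"]}

```bash
mkdir -p pics; python3 - <<'E'
from rig import manip
import cv2,pickle
for n in("side","top"):
    s=manip.snapshot(n); cv2.imwrite(f"pics/{n}0.png",s["image"][:,:,::-1]); pickle.dump(s,open(n+".pkl","wb"))
    print({k:v for k,v in s.items() if k!="image"})
s=manip.sense();print(s["tcp_pos"],s["ee_rot"],manip.nose_length,s["force"],s["width"])
E
```

```text
{'fx': 382.09062692684665, 'fy': 382.09062692684665, 'cx': 327.81563611316597, 'cy': 200.22779961156158, 'eye': array([ 0.36656882, -0.43886764,  0.71193998]), 'orientation': array([[ 0.9629863 ,  0.20400332, -0.17618182],
       [-0.26902713,  0.76810522, -0.58106693],
       [ 0.01678659,  0.60695718,  0.79455723]])}
{'fx': 395.4685262040726, 'fy': 395.4685262040726, 'cx': 320.3568058559924, 'cy': 196.8819192907133, 'eye': array([0.39837577, 0.04537303, 0.8654841 ]), 'orientation': array([[-0.02967224,  0.9862716 , -0.16244352],
       [-0.99938802, -0.02626099,  0.0231072 ],
       [ 0.01852405,  0.16302975,  0.98644724]])}
[0.14061376 0.58299744 0.23840777] [[ 9.72095773e-01 -2.34584175e-01 -2.71529431e-04]
 [-2.34584311e-01 -9.72094548e-01 -1.54636405e-03]
 [ 9.88002544e-05  1.56691050e-03 -9.99998768e-01]] 0.008 [ 0.74830813 -0.30052751 -0.47493269] 0.08518365508027993
```

View pics/top0.png

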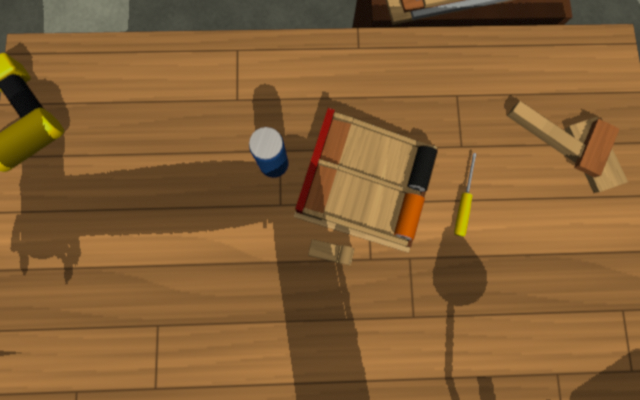

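View pics/side0.png

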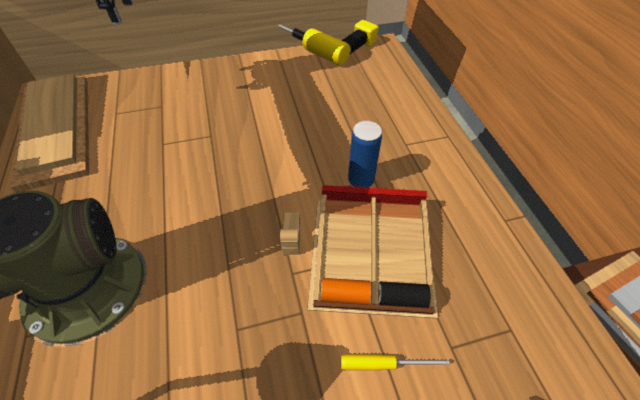

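The top view shows the orange roller at (411,216), the black roller at (423,168), the red stop from (331,111) to (300,212), and the bracket at (331,251). Uphill is image-left, which is about +y in the world. I'll zoom in to get ramp corners for a pose fit.

```bash
python3 - <<'E'
import cv2,pickle
t=pickle.load(open("top.pkl","rb"))["image"][:,:,::-1];s=pickle.load(open("side.pkl","rb"))["image"][:,:,::-1]
cv2.imwrite("pics/tc.png",cv2.resize(t[95:265,285:485],None,fx=3.5,fy=3.5,interpolation=cv2.INTER_CUBIC))
cv2.imwrite("pics/sc.png",cv2.resize(s[175:375,270:460],None,fx=3,fy=3,interpolation=cv2.INTER_CUBIC))
E
```

```text
(no output)
```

View pics/tc.png

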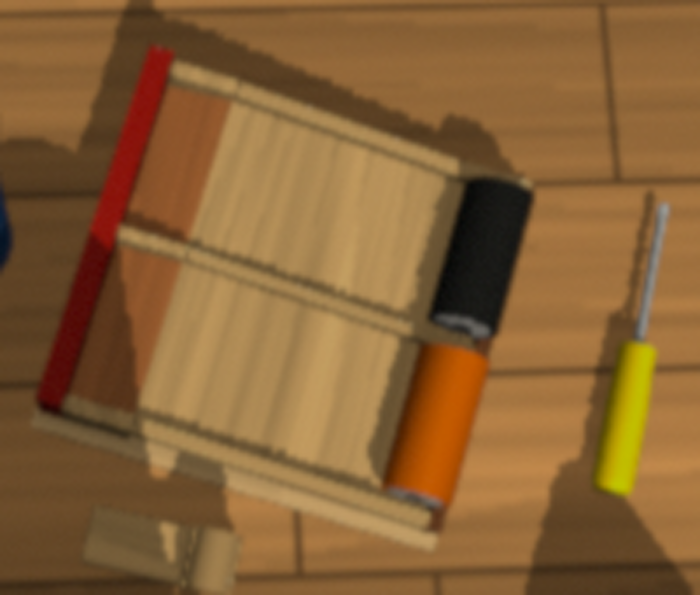

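View pics/sc.png

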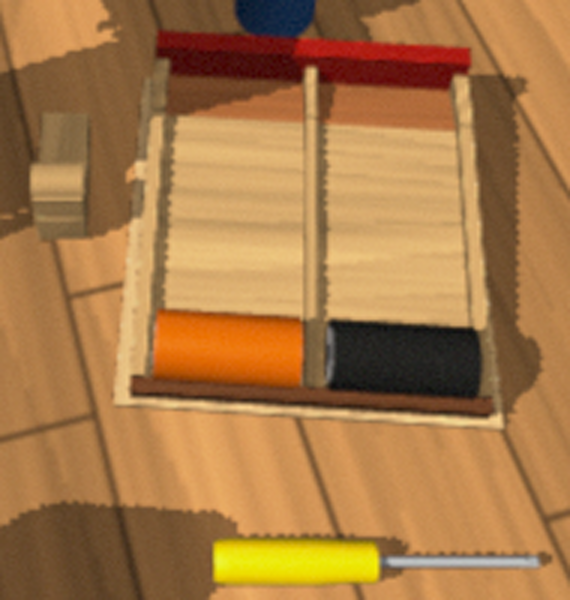

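The roller lies in the left lane looking uphill (ramp y=+54), against the toe strip. The crest and stop edges are visible in both crops, so I'll fit the ramp pose.

```bash
cat > h.py <<'E'
import numpy as np,pickle
from scipy.optimize import least_squares
def proj(c,P):
    p=(np.asarray(P)-c["eye"])@c["orientation"]
    return np.c_[c["cx"]+c["fx"]*p[:,0]/-p[:,2],c["cy"]-c["fy"]*p[:,1]/-p[:,2]]
def R2W(q,P):
    P=np.asarray(P,float); c,s=np.cos(q[2]),np.sin(q[2])
    return np.c_[q[0]+c*P[:,0]-s*P[:,1],q[1]+s*P[:,0]+c*P[:,1],P[:,2]]
E
python3 - <<'E'
from h import *
T=pickle.load(open("top.pkl","rb"));S=pickle.load(open("side.pkl","rb"))
# ramp pts mm, crop px
top=[((73,104,42),(140,408)),((73,4,42),(183,262)),((73,-104,42),(232,98)),((-101.2,54,40.2),(437,425)),((-101.2,-54,40.2),(483,257)),((115,124,68),(63,409)),((115,-124,68),(172,52))]
side=[((73,104,42),(168,116)),((73,4,42),(305,121)),((73,-4,42),(326,126)),((73,-104,42),(457,130)),((-101.2,54,40.2),(229,348)),((-101.2,-54,40.2),(404,357)),((115,124,68),(160,50)),((115,-124,68),(469,68))]
A=np.array([a for a,_ in top])/1e3;a=np.array([b for _,b in top])/3.5+[285,95]
B=np.array([a for a,_ in side])/1e3;b=np.array([b for _,b in side])/3+[270,175]
f=lambda q:np.r_[(proj(T,R2W(q,A))-a).ravel(),(proj(S,R2W(q,B))-b).ravel()]
r=least_squares(f,[.45,.05,1.3],loss="soft_l1");q=r.x
print(q,np.degrees(q[2]));print(np.round(f(q).reshape(-1,2),1))
np.save("q.npy",q)
print(R2W(q,np.array([[-101.2,54,40.2],[73,54,42],[93,54,61],[115,54,68],[-131,54,0]])/1e3))
E
```

```text
[ 0.57501156 -0.08411627  1.24516071] 71.34245348446457
[[-0.5  1.3]
 [ 0.8 -1.4]
 [ 0.9 -0.6]
 [ 0.6 -1.9]
 [ 0.2 -1.5]
 [-0.8  2.7]
 [ 2.9 -6. ]
 [-0.9 -0.3]
 [-0.1  0.5]
 [-3.3 -0.9]
 [-0.2  0.2]
 [ 0.  -0. ]
 [-0.6  0.3]
 [-6.2 -1.5]
 [ 5.8 -1.6]]
[[ 0.49147439 -0.16272277  0.0402    ]
 [ 0.5472029   0.0023226   0.042     ]
 [ 0.55360112  0.02127155  0.061     ]
 [ 0.56063916  0.0421154   0.068     ]
 [ 0.48194104 -0.1909567   0.        ]]
```

```bash
cat >> h.py <<'E'
def plan(s,q,wp,yaw):
    """wp: list of ramp-frame tip targets (m) -> tool-axis deltas; yaw world of tool x"""
    W=R2W(q,wp); R=np.array(s["ee_rot"]); D=(W-s["tcp_pos"])@R
    Rt=np.array([[np.cos(yaw),np.sin(yaw),0],[np.sin(yaw),-np.cos(yaw),0],[0,0,-1]])
    from scipy.spatial.transform import Rotation as Ro
    return np.round(D,4),np.round(Ro.from_matrix(R.T@Rt).as_rotvec(degrees=True),2)
E
python3 - <<'E'
from h import *
from rig import manip
T=pickle.load(open("top.pkl","rb"));S=pickle.load(open("side.pkl","rb"))
top=[((73,104,42),(140,408)),((73,4,42),(183,262)),((73,-104,42),(232,98)),((-101.2,54,40.2),(437,425)),((-101.2,-54,40.2),(483,257)),((115,1,68),(63,409)),((115,-1,68),(172,52))]
side=[((73,104,42),(168,116)),((73,4,42),(305,121)),((73,-104,42),(457,130)),((-101.2,54,40.2),(229,348)),((-101.2,-54,40.2),(404,357)),((115,1,68),(160,50)),((115,-1,68),(469,68))]
A=np.array([a for a,_ in top])/1e3;a=np.array([b for _,b in top])/3.5+[285,95]
B=np.array([a for a,_ in side])/1e3;b=np.array([b for _,b in side])/3+[270,175]
def f(q):
    P=A.copy();P[-2:,1]=q[3],-q[3];Q=B.copy();Q[-2:,1]=q[3],-q[3]
    return np.r_[(proj(T,R2W(q,P))-a).ravel(),(proj(S,R2W(q,Q))-b).ravel()]
q=least_squares(f,[.57,-.08,1.25,.11],loss="soft_l1").x
print(q,np.degrees(q[2]));print(np.round(f(q).reshape(-1,2),1).tolist())
np.save("q.npy",q)
print(R2W(q,np.array([[-101.2,54,40.2],[93,54,61]])/1e3))
s=manip.sense()
D,r=plan(s,q,np.array([[-.155,.054,.16]]),q[2]-np.pi)
print(D,r, (np.array([.38,.2,.24])-s["tcp_pos"])@s["ee_rot"])
E
```

```text
[ 0.57445742 -0.08368472  1.2466681   0.11196419] 71.42882073631327
[[-0.6, 1.6], [0.6, -1.1], [0.6, -0.4], [0.4, -1.7], [-0.0, -1.4], [0.9, -2.5], [1.0, -0.5], [-1.3, -0.3], [-0.4, 0.4], [-0.6, 0.0], [-0.3, -0.1], [-0.9, 0.1], [-1.1, -1.3], [-0.2, -2.0]]
[[ 0.49103884 -0.16241705  0.0402    ]
 [ 0.55288815  0.02167071  0.061     ]]
[[0.5108 0.6959 0.0795]] [ 6.0e-02 -8.0e-02  9.5e+01] [ 0.3225517   0.316156   -0.00106498]
```

>>> {"name": "move_arm", "arguments": {
  "deltas": [
    {"dx":0.03,"dy":0.025,"rz":6,"hand":0.45},
    {"dx":0.06,"dy":0.055,"rz":12,"hand":0.45},
    {"dx":0.09,"dy":0.085,"rz":18,"hand":0.45},
    {"dx":0.12,"dy":0.115,"rz":24,"hand":0.45},
    {"dx":0.15,"dy":0.145,"rz":30,"hand":0.45},
    {"dx":0.18,"dy":0.175,"rz":36,"hand":0.45},
    {"dx":0.21,"dy":0.205,"rz":42,"hand":0.45},
    {"dx":0.24,"dy":0.235,"rz":48,"hand":0.45},
    {"dx":0.27,"dy":0.265,"rz":54,"hand":0.45},
    {"dx":0.3,"dy":0.295,"rz":60,"hand":0.45}
  ]
}}

```text
validation failed for argument at $.de...
```

```bash
python3 - <<'E'
from h import *
from rig import manip
q=np.load("q.npy");s=manip.sense()
print(s["clock"],s["tcp_pos"],s["width"],manip.nose_length,s["joint_positions"])
print(*plan(s,q,np.array([[-.155,.054,.16]]),q[2]-np.pi))
E
```

```text
0.1 [0.14061376 0.58299744 0.23840777] 0.08518365508027993 0.008 [ 1.66769549e+00  4.07272288e-02  8.39424737e-02 -4.20283034e-04
 -1.61552441e+00 -3.33708645e-01]
[[0.5108 0.6959 0.0795]] [ 6.0e-02 -8.0e-02  9.5e+01]
```

>>> {"name": "move_arm", "arguments": {
  "deltas": [
    {"dx":0.03,"dy":0.025,"dz":0,"rx":0,"ry":0,"rz":6,"hand":0.45},
    {"dx":0.06,"dy":0.055,"dz":0,"rx":0,"ry":0,"rz":12,"hand":0.45},
    {"dx":0.09,"dy":0.085,"dz":0,"rx":0,"ry":0,"rz":18,"hand":0.45},
    {"dx":0.12,"dy":0.115,"dz":0,"rx":0,"ry":0,"rz":24,"hand":0.45},
    {"dx":0.15,"dy":0.145,"dz":0,"rx":0,"ry":0,"rz":30,"hand":0.45},
    {"dx":0.18,"dy":0.175,"dz":0,"rx":0,"ry":0,"rz":36,"hand":0.45},
    {"dx":0.21,"dy":0.205,"dz":0,"rx":0,"ry":0,"rz":42,"hand":0.45},
    {"dx":0.24,"dy":0.235,"dz":0,"rx":0,"ry":0,"rz":48,"hand":0.45},
    {"dx":0.27,"dy":0.265,"dz":0,"rx":0,"ry":0,"rz":54,"hand":0.45},
    {"dx":0.3,"dy":0.295,"dz":0,"rx":0,"ry":0,"rz":60,"hand":0.45}
  ]
}}

```text
clock: 0.93
tcp_pos: [0.3599, 0.2301, 0.2393]
ee_rot: [[0.279, -0.96, 0.0], [-0.96, -0.279, 0.001], [-0.0, -0.0, -1.0]]
force: [1.6, 0.4, -0.4]
width: 0.0386
grasp_force: 0.0
```

```bash
python3 - <<'E'
from h import *
from rig import manip
q=np.load("q.npy");s=manip.sense()
print(s["clock"],s["tcp_pos"],s["width"],manip.nose_length,s["joint_positions"])
print(*plan(s,q,np.array([[-.155,.054,.16]]),q[2]-np.pi))
E
```

```text
0.9333 [0.35989304 0.23005261 0.23926171] 0.038647691007475164 0.008 [ 1.04662826e+00 -4.35835144e-01 -3.23733808e-01 -1.95084401e-04
 -1.68239184e+00 -7.64177959e-01]
[[0.4577 0.0141 0.079 ]] [-0.000e+00  3.000e-02  3.476e+01]
```

>>> {"name": "move_arm", "arguments": {
  "deltas": [
    {"dx":0.04,"dy":0,"dz":0,"rx":0,"ry":0,"rz":4,"hand":0.45},
    {"dx":0.08,"dy":0,"dz":0,"rx":0,"ry":0,"rz":8,"hand":0.45},
    {"dx":0.12,"dy":0,"dz":0,"rx":0,"ry":0,"rz":12,"hand":0.45},
    {"dx":0.16,"dy":0.003,"dz":0.0,"rx":0,"ry":0,"rz":16,"hand":0.45},
    {"dx":0.2,"dy":0.006,"dz":0,"rx":0,"ry":0,"rz":20,"hand":0.45},
    {"dx":0.24,"dy":0.009,"dz":0,"rx":0,"ry":0,"rz":24,"hand":0.45},
    {"dx":0.28,"dy":0.012,"dz":0,"rx":0,"ry":0,"rz":28,"hand":0.45},
    {"dx":0.32,"dy":0.014,"dz":0,"rx":0,"ry":0,"rz":32,"hand":0.45},
    {"dx":0.36,"dy":0.014,"dz":0.02,"rx":0,"ry":0,"rz":35,"hand":0.45},
    {"dx":0.4,"dy":0.014,"dz":0.04,"rx":0,"ry":0,"rz":35,"hand":0.45}
  ]
}}

```text
clock: 1.77
tcp_pos: [0.4582, -0.1527, 0.2025]
ee_rot: [[-0.322, -0.947, 0.003], [-0.947, 0.322, 0.0], [-0.001, -0.003, -1.0]]
force: [1.6, 1.0, 0.3]
width: 0.0385
grasp_force: 0.0
```

>>> {"name": "move_arm", "arguments": {
  "deltas": [
    {"dx":0.02,"dy":0,"dz":0.02,"rx":0,"ry":0,"rz":0,"hand":0.45},
    {"dx":0.04,"dy":0,"dz":0.04,"rx":0,"ry":0,"rz":0,"hand":0.45},
    {"dx":0.055,"dy":0,"dz":0.04,"rx":0,"ry":0,"rz":0,"hand":0.45},
    {"dx":0.055,"dy":0,"dz":0.04,"rx":0,"ry":0,"rz":0,"hand":0.45},
    {"dx":0.055,"dy":0,"dz":0.04,"rx":0,"ry":0,"rz":0,"hand":0.45}
  ]
}}

```text
clock: 2.18
tcp_pos: [0.4399, -0.2031, 0.1618]
ee_rot: [[-0.32, -0.947, -0.001], [-0.947, 0.32, -0.0], [0.0, 0.0, -1.0]]
force: [-0.1, -0.5, 0.3]
width: 0.0383
grasp_force: 0.0
```

```bash
python3 - <<'E'
from h import *
from rig import manip
import cv2
q=np.load("q.npy")
t=manip.snapshot("top")["image"][:,:,::-1];c=manip.snapshot("side")["image"][:,:,::-1]
cv2.imwrite("pics/v1.png",np.hstack([cv2.resize(t[95:265,335:485],(400,453)),cv2.resize(c[175:375,270:460],(380,400)) if 0 else cv2.resize(c[160:386,260:460],(400,453))]))
s=manip.sense()
print(s["clock"],s["tcp_pos"],s["width"],s["force"])
print(*plan(s,q,np.array([[-.155,.054,.16],[-.155,.054,.038]]),q[2]-np.pi))
E
```

```text
2.2833 [ 0.44065415 -0.20218645  0.16260866] 0.03857110337829739 [-0.23142197  0.58710824  0.47678371]
[[ 1.000e-04 -3.510e-02  2.600e-03]
 [ 1.000e-04 -3.500e-02  1.246e-01]] [-0.06  0.01  0.02]
```

View pics/v1.png

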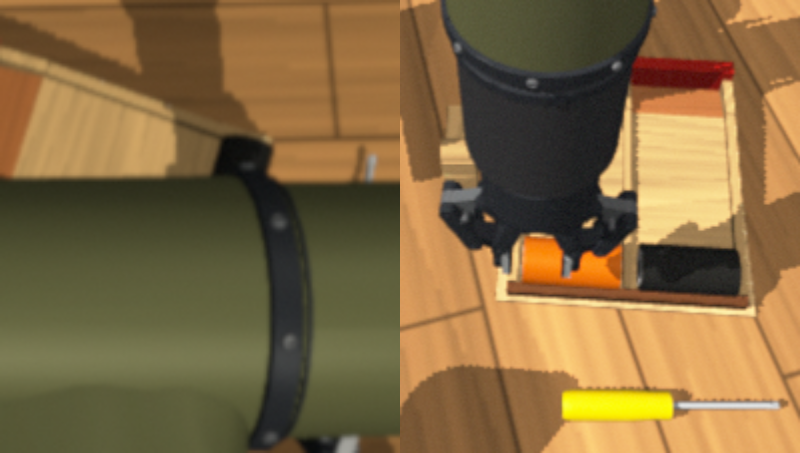

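The side view shows the fingers lying over the roller only through parallax, and 35 mm too far to the left. I'll shift sideways and then descend.

>>> {"name": "move_arm", "arguments": {
  "deltas": [
    {"dx":0,"dy":-0.02,"dz":0,"rx":0,"ry":0,"rz":0,"hand":0.45},
    {"dx":0,"dy":-0.035,"dz":0.01,"rx":0,"ry":0,"rz":0,"hand":0.45},
    {"dx":0,"dy":-0.035,"dz":0.03,"rx":0,"ry":0,"rz":0,"hand":0.45},
    {"dx":0,"dy":-0.035,"dz":0.05,"rx":0,"ry":0,"rz":0,"hand":0.45},
    {"dx":0,"dy":-0.035,"dz":0.07,"rx":0,"ry":0,"rz":0,"hand":0.45},
    {"dx":0,"dy":-0.035,"dz":0.09,"rx":0,"ry":0,"rz":0,"hand":0.45},
    {"dx":0,"dy":-0.035,"dz":0.105,"rx":0,"ry":0,"rz":0,"hand":0.45},
    {"dx":0,"dy":-0.035,"dz":0.118,"rx":0,"ry":0,"rz":0,"hand":0.45},
    {"dx":0,"dy":-0.035,"dz":0.125,"rx":0,"ry":0,"rz":0,"hand":0.45},
    {"dx":0,"dy":-0.035,"dz":0.125,"rx":0,"ry":0,"rz":0,"hand":0.45}
  ]
}}

```text
clock: 3.12
tcp_pos: [0.473, -0.2128, 0.0358]
ee_rot: [[-0.317, -0.948, -0.002], [-0.948, 0.317, 0.001], [0.0, 0.002, -1.0]]
force: [0.6, 0.1, 0.2]
width: 0.0384
grasp_force: 0.0
```

```bash
python3 - <<'E'
from h import *
from rig import manip
import cv2
q=np.load("q.npy")
c=manip.snapshot("side")["image"][:,:,::-1]
cv2.imwrite("pics/v2.png",cv2.resize(c[160:386,260:460],None,fx=2.6,fy=2.6))
s=manip.sense()
print(s["clock"],s["tcp_pos"],s["width"],s["force"])
print(*plan(s,q,np.array([[-.133,.054,.038],[-.11,.054,.040],[.045,.054,.064]]),q[2]-np.pi))
E
```

```text
3.1667 [ 0.47362458 -0.2131613   0.03711022] 0.03869868344215088 [ 0.01330201 -0.0770943  -0.19225021]
[[-0.0218 -0.0004 -0.0009]
 [-0.0448 -0.0004 -0.0029]
 [-0.1998 -0.0006 -0.0269]] [ 0.02 -0.02  0.06]
```

View pics/v2.png

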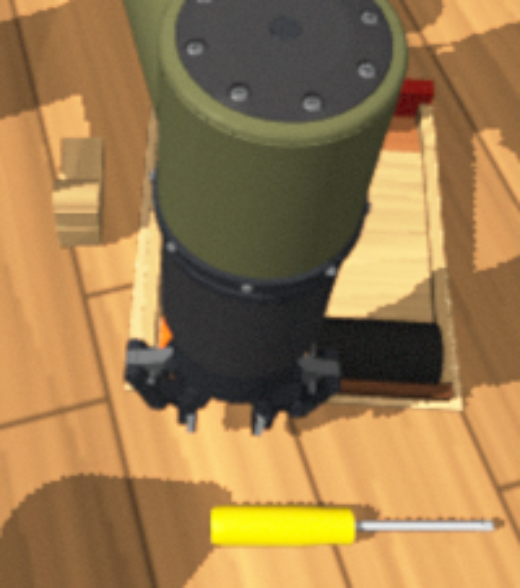

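The fingers straddle the orange roller's centre (crop x 188 and 258, roller about 150 to 310) and sit downhill of the toe strip. I'll now approach gently to contact.

>>> {"name": "move_arm", "arguments": {
  "deltas": [
    {"dx":-0.006,"dy":0,"dz":0,"rx":0,"ry":0,"rz":0,"hand":0.45},
    {"dx":-0.012,"dy":0,"dz":0,"rx":0,"ry":0,"rz":0,"hand":0.45},
    {"dx":-0.015,"dy":0,"dz":0,"rx":0,"ry":0,"rz":0,"hand":0.45},
    {"dx":-0.017,"dy":0,"dz":0,"rx":0,"ry":0,"rz":0,"hand":0.45},
    {"dx":-0.019,"dy":0,"dz":-0.0003,"rx":0,"ry":0,"rz":0,"hand":0.45},
    {"dx":-0.021,"dy":0,"dz":-0.0006,"rx":0,"ry":0,"rz":0,"hand":0.45},
    {"dx":-0.023,"dy":0,"dz":-0.0009,"rx":0,"ry":0,"rz":0,"hand":0.45},
    {"dx":-0.025,"dy":0,"dz":-0.0012,"rx":0,"ry":0,"rz":0,"hand":0.45},
    {"dx":-0.027,"dy":0,"dz":-0.0015,"rx":0,"ry":0,"rz":0,"hand":0.45},
    {"dx":-0.029,"dy":0,"dz":-0.0018,"rx":0,"ry":0,"rz":0,"hand":0.45}
  ]
}}

```text
clock: 4.0
tcp_pos: [0.4827, -0.1863, 0.039]
ee_rot: [[-0.319, -0.948, 0.0], [-0.948, 0.319, -0.0], [0.0, -0.0, -1.0]]
force: [-0.2, -1.6, 0.2]
width: 0.0384
grasp_force: 0.6
```

>>> {"name": "move_arm", "arguments": {
  "deltas": [
    {"dx":-0.002,"dy":0,"dz":-0.0003,"rx":0,"ry":0,"rz":0,"hand":0.45},
    {"dx":-0.004,"dy":0,"dz":-0.0006,"rx":0,"ry":0,"rz":0,"hand":0.45},
    {"dx":-0.006,"dy":0,"dz":-0.0008,"rx":0,"ry":0,"rz":0,"hand":0.45},
    {"dx":-0.008,"dy":0,"dz":-0.0011,"rx":0,"ry":0,"rz":0,"hand":0.45},
    {"dx":-0.01,"dy":0,"dz":-0.0014,"rx":0,"ry":0,"rz":0,"hand":0.45},
    {"dx":-0.012,"dy":0,"dz":-0.0017,"rx":0,"ry":0,"rz":0,"hand":0.45},
    {"dx":-0.014,"dy":0,"dz":-0.002,"rx":0,"ry":0,"rz":0,"hand":0.45},
    {"dx":-0.016,"dy":0,"dz":-0.0022,"rx":0,"ry":0,"rz":0,"hand":0.45},
    {"dx":-0.018,"dy":0,"dz":-0.0025,"rx":0,"ry":0,"rz":0,"hand":0.45},
    {"dx":-0.02,"dy":0,"dz":-0.0028,"rx":0,"ry":0,"rz":0,"hand":0.45}
  ]
}}

```text
clock: 4.83
tcp_pos: [0.4891, -0.1671, 0.0417]
ee_rot: [[-0.318, -0.948, -0.0], [-0.948, 0.318, -0.0], [0.0, -0.0, -1.0]]
force: [0.6, -0.9, 0.8]
width: 0.0382
grasp_force: 0.6
```

```bash
python3 - <<'E'
from h import *
from rig import manip
import cv2
q=np.load("q.npy")
i=manip.snapshot("side")["image"];t=manip.snapshot("top")["image"]
cv2.imwrite("pics/v3.png",np.hstack([cv2.resize(t[95:265,335:485],(400,453)),cv2.resize(i[160:386,260:460],(400,453))])[:,:,::-1])
s=manip.sense()
print(s["clock"],s["tcp_pos"],s["width"],s["force"])
print(*plan(s,q,np.array([[-.11,.054,.040],[.045,.054,.064]]),q[2]-np.pi))
E
```

```text
4.9333 [ 0.48918203 -0.16688203  0.0416216 ] 0.03854277264316079 [-0.19878299 -0.39686005 -0.14211369]
[[ 0.004  -0.0003  0.0016]
 [-0.151  -0.0004 -0.0223]] [-0.01  0.02  0.02]
```

View pics/v3.png

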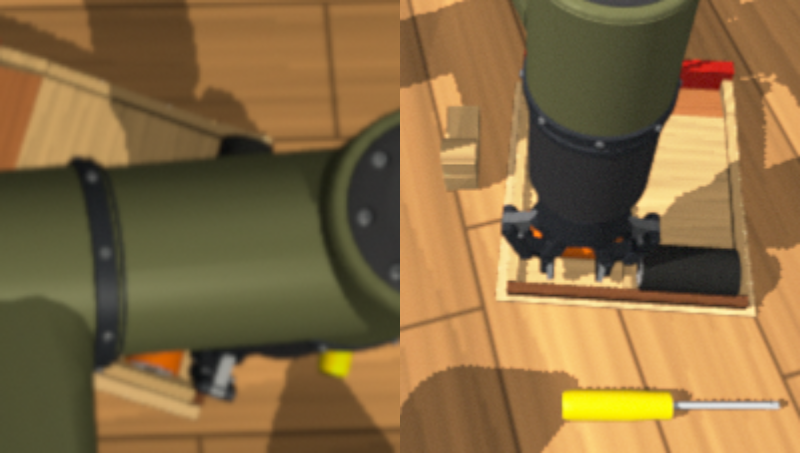

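The roller (orange, side crop about (580,250)) has left the toe strip and rides just ahead of the fingertips. I'll carry on at about 25 mm/s.

>>> {"name": "move_arm", "arguments": {
  "deltas": [
    {"dx":-0.002,"dy":0,"dz":-0.0003,"rx":0,"ry":0,"rz":0,"hand":0.45},
    {"dx":-0.004,"dy":0,"dz":-0.0006,"rx":0,"ry":0,"rz":0,"hand":0.45},
    {"dx":-0.0065,"dy":0,"dz":-0.0009,"rx":0,"ry":0,"rz":0,"hand":0.45},
    {"dx":-0.009,"dy":0,"dz":-0.0013,"rx":0,"ry":0,"rz":0,"hand":0.45},
    {"dx":-0.0115,"dy":0,"dz":-0.0016,"rx":0,"ry":0,"rz":0,"hand":0.45},
    {"dx":-0.014,"dy":0,"dz":-0.002,"rx":0,"ry":0,"rz":0,"hand":0.45},
    {"dx":-0.0165,"dy":0,"dz":-0.0023,"rx":0,"ry":0,"rz":0,"hand":0.45},
    {"dx":-0.019,"dy":0,"dz":-0.0027,"rx":0,"ry":0,"rz":0,"hand":0.45},
    {"dx":-0.0215,"dy":0,"dz":-0.003,"rx":0,"ry":0,"rz":0,"hand":0.45},
    {"dx":-0.024,"dy":0,"dz":-0.0034,"rx":0,"ry":0,"rz":0,"hand":0.45}
  ]
}}

```text
clock: 5.77
tcp_pos: [0.4968, -0.1443, 0.0451]
ee_rot: [[-0.318, -0.948, -0.0], [-0.948, 0.318, -0.0], [0.0, 0.0, -1.0]]
force: [-0.7, -1.2, 0.9]
width: 0.0381
grasp_force: 0.6
```

>>> {"name": "move_arm", "arguments": {
  "deltas": [
    {"dx":-0.0025,"dy":0,"dz":-0.0003,"rx":0,"ry":0,"rz":0,"hand":0.45},
    {"dx":-0.005,"dy":0,"dz":-0.0007,"rx":0,"ry":0,"rz":0,"hand":0.45},
    {"dx":-0.0075,"dy":0,"dz":-0.001,"rx":0,"ry":0,"rz":0,"hand":0.45},
    {"dx":-0.01,"dy":0,"dz":-0.0014,"rx":0,"ry":0,"rz":0,"hand":0.45},
    {"dx":-0.0125,"dy":0,"dz":-0.0018,"rx":0,"ry":0,"rz":0,"hand":0.45},
    {"dx":-0.015,"dy":0,"dz":-0.0021,"rx":0,"ry":0,"rz":0,"hand":0.45},
    {"dx":-0.0175,"dy":0,"dz":-0.0025,"rx":0,"ry":0,"rz":0,"hand":0.45},
    {"dx":-0.02,"dy":0,"dz":-0.0028,"rx":0,"ry":0,"rz":0,"hand":0.45},
    {"dx":-0.0225,"dy":0,"dz":-0.0032,"rx":0,"ry":0,"rz":0,"hand":0.45},
    {"dx":-0.025,"dy":0,"dz":-0.0035,"rx":0,"ry":0,"rz":0,"hand":0.45}
  ]
}}

```text
clock: 6.6
tcp_pos: [0.5047, -0.1206, 0.0486]
ee_rot: [[-0.318, -0.948, 0.0], [-0.948, 0.318, -0.0], [0.0, -0.0, -1.0]]
force: [-0.7, -1.1, 1.0]
width: 0.0384
grasp_force: 0.6
```

>>> {"name": "move_arm", "arguments": {
  "deltas": [
    {"dx":-0.0025,"dy":0,"dz":-0.0003,"rx":0,"ry":0,"rz":0,"hand":0.45},
    {"dx":-0.005,"dy":0,"dz":-0.0007,"rx":0,"ry":0,"rz":0,"hand":0.45},
    {"dx":-0.0075,"dy":0,"dz":-0.001,"rx":0,"ry":0,"rz":0,"hand":0.45},
    {"dx":-0.01,"dy":0,"dz":-0.0014,"rx":0,"ry":0,"rz":0,"hand":0.45},
    {"dx":-0.0125,"dy":0,"dz":-0.0018,"rx":0,"ry":0,"rz":0,"hand":0.45},
    {"dx":-0.015,"dy":0,"dz":-0.0021,"rx":0,"ry":0,"rz":0,"hand":0.45},
    {"dx":-0.0175,"dy":0,"dz":-0.0025,"rx":0,"ry":0,"rz":0,"hand":0.45},
    {"dx":-0.02,"dy":0,"dz":-0.0028,"rx":0,"ry":0,"rz":0,"hand":0.45},
    {"dx":-0.0225,"dy":0,"dz":-0.0032,"rx":0,"ry":0,"rz":0,"hand":0.45},
    {"dx":-0.025,"dy":0,"dz":-0.0035,"rx":0,"ry":0,"rz":0,"hand":0.45}
  ]
}}

```text
clock: 7.43
tcp_pos: [0.5127, -0.0969, 0.0521]
ee_rot: [[-0.318, -0.948, 0.0], [-0.948, 0.318, -0.0], [0.0, -0.0, -1.0]]
force: [-1.2, -1.6, 0.8]
width: 0.0384
grasp_force: 0.6
```

```bash
python3 - <<'E'
from h import *
from rig import manip
import cv2
q=np.load("q.npy")
i=manip.snapshot("side")["image"];t=manip.snapshot("top")["image"]
cv2.imwrite("pics/v4.png",np.hstack([cv2.resize(t[95:265,285:435],(400,453)),cv2.resize(i[160:386,260:460],(400,453))])[:,:,::-1])
s=manip.sense()
print(s["clock"],s["tcp_pos"],s["width"],s["force"])
print(*plan(s,q,np.array([[.040,.054,.063]]),q[2]-np.pi))
E
```

```text
7.5333 [ 0.51277517 -0.09664015  0.05204748] 0.03846950982136211 [-0.13766043  0.33954435 -0.53958305]
[[-0.0719 -0.0004 -0.0109]] [-0.01  0.02  0.02]
```

View pics/v4.png

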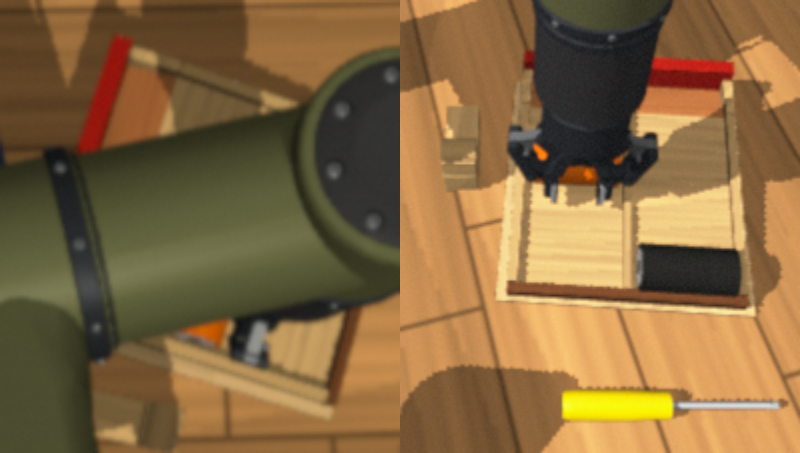

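The roller is still square in its lane, ahead of the fingers, at mid-slope (side crop about (580,173)). I have about 72 mm left to the crest.

>>> {"name": "move_arm", "arguments": {
  "deltas": [
    {"dx":-0.002,"dy":0,"dz":-0.0003,"rx":0,"ry":0,"rz":0,"hand":0.45},
    {"dx":-0.004,"dy":0,"dz":-0.0006,"rx":0,"ry":0,"rz":0,"hand":0.45},
    {"dx":-0.0065,"dy":0,"dz":-0.0009,"rx":0,"ry":0,"rz":0,"hand":0.45},
    {"dx":-0.009,"dy":0,"dz":-0.0013,"rx":0,"ry":0,"rz":0,"hand":0.45},
    {"dx":-0.0115,"dy":0,"dz":-0.0016,"rx":0,"ry":0,"rz":0,"hand":0.45},
    {"dx":-0.014,"dy":0,"dz":-0.002,"rx":0,"ry":0,"rz":0,"hand":0.45},
    {"dx":-0.0165,"dy":0,"dz":-0.0023,"rx":0,"ry":0,"rz":0,"hand":0.45},
    {"dx":-0.019,"dy":0,"dz":-0.0027,"rx":0,"ry":0,"rz":0,"hand":0.45},
    {"dx":-0.0215,"dy":0,"dz":-0.003,"rx":0,"ry":0,"rz":0,"hand":0.45},
    {"dx":-0.024,"dy":0,"dz":-0.0034,"rx":0,"ry":0,"rz":0,"hand":0.45}
  ]
}}

```text
clock: 8.37
tcp_pos: [0.5203, -0.0741, 0.0555]
ee_rot: [[-0.318, -0.948, -0.0], [-0.948, 0.318, -0.0], [0.0, 0.0, -1.0]]
force: [-2.2, -1.6, 0.6]
width: 0.038
grasp_force: 0.6
```

>>> {"name": "move_arm", "arguments": {
  "deltas": [
    {"dx":-0.0025,"dy":0,"dz":-0.0003,"rx":0,"ry":0,"rz":0,"hand":0.45},
    {"dx":-0.005,"dy":0,"dz":-0.0007,"rx":0,"ry":0,"rz":0,"hand":0.45},
    {"dx":-0.0075,"dy":0,"dz":-0.001,"rx":0,"ry":0,"rz":0,"hand":0.45},
    {"dx":-0.01,"dy":0,"dz":-0.0014,"rx":0,"ry":0,"rz":0,"hand":0.45},
    {"dx":-0.0125,"dy":0,"dz":-0.0018,"rx":0,"ry":0,"rz":0,"hand":0.45},
    {"dx":-0.015,"dy":0,"dz":-0.0021,"rx":0,"ry":0,"rz":0,"hand":0.45},
    {"dx":-0.0175,"dy":0,"dz":-0.0025,"rx":0,"ry":0,"rz":0,"hand":0.45},
    {"dx":-0.02,"dy":0,"dz":-0.0028,"rx":0,"ry":0,"rz":0,"hand":0.45},
    {"dx":-0.022,"dy":0,"dz":-0.0031,"rx":0,"ry":0,"rz":0,"hand":0.45},
    {"dx":-0.024,"dy":0,"dz":-0.0034,"rx":0,"ry":0,"rz":0,"hand":0.45}
  ]
}}

```text
clock: 9.2
tcp_pos: [0.528, -0.0514, 0.0589]
ee_rot: [[-0.318, -0.948, -0.0], [-0.948, 0.318, -0.0], [0.0, -0.0, -1.0]]
force: [-0.3, -0.9, 0.8]
width: 0.0383
grasp_force: 0.6
```

>>> {"name": "move_arm", "arguments": {
  "deltas": [
    {"dx":-0.002,"dy":0,"dz":-0.0003,"rx":0,"ry":0,"rz":0,"hand":0.45},
    {"dx":-0.0038,"dy":0,"dz":-0.0005,"rx":0,"ry":0,"rz":0,"hand":0.45},
    {"dx":-0.0056,"dy":0,"dz":-0.0008,"rx":0,"ry":0,"rz":0,"hand":0.45},
    {"dx":-0.0074,"dy":0,"dz":-0.001,"rx":0,"ry":0,"rz":0,"hand":0.45},
    {"dx":-0.009,"dy":0,"dz":-0.0013,"rx":0,"ry":0,"rz":0,"hand":0.45},
    {"dx":-0.0106,"dy":0,"dz":-0.0015,"rx":0,"ry":0,"rz":0,"hand":0.45},
    {"dx":-0.0122,"dy":0,"dz":-0.0017,"rx":0,"ry":0,"rz":0,"hand":0.45},
    {"dx":-0.0138,"dy":0,"dz":-0.0019,"rx":0,"ry":0,"rz":0,"hand":0.45},
    {"dx":-0.0154,"dy":0,"dz":-0.0022,"rx":0,"ry":0,"rz":0,"hand":0.45},
    {"dx":-0.017,"dy":0,"dz":-0.0024,"rx":0,"ry":0,"rz":0,"hand":0.45}
  ]
}}

```text
clock: 10.03
tcp_pos: [0.5334, -0.0354, 0.0613]
ee_rot: [[-0.318, -0.948, 0.0], [-0.948, 0.318, -0.0], [0.0, -0.0, -1.0]]
force: [-0.9, -1.5, 0.4]
width: 0.0385
grasp_force: 0.6
```

```bash
python3 - <<'E'
from h import *
from rig import manip
import cv2
q=np.load("q.npy")
s=manip.sense()
print(s["clock"],s["tcp_pos"],s["width"],s["force"])
print(*plan(s,q,np.array([[.040,.054,.063]]),q[2]-np.pi))
E
```

```text
10.0333 [ 0.53335297 -0.03540741  0.06128861] 0.03846017694674879 [-0.86457901 -1.53677608  0.44583092]
[[-0.0073 -0.0003 -0.0017]] [-0.   -0.01  0.  ]
```

>>> {"name": "move_arm", "arguments": {
  "deltas": [
    {"dx":-0.0014,"dy":0,"dz":-0.0002,"rx":0,"ry":0,"rz":0,"hand":0.45},
    {"dx":-0.0028,"dy":0,"dz":-0.0004,"rx":0,"ry":0,"rz":0,"hand":0.45},
    {"dx":-0.0042,"dy":0,"dz":-0.0006,"rx":0,"ry":0,"rz":0,"hand":0.45},
    {"dx":-0.0056,"dy":0,"dz":-0.0008,"rx":0,"ry":0,"rz":0,"hand":0.45},
    {"dx":-0.007,"dy":0,"dz":-0.001,"rx":0,"ry":0,"rz":0,"hand":0.45},
    {"dx":-0.0084,"dy":0,"dz":-0.0011,"rx":0,"ry":0,"rz":0,"hand":0.45},
    {"dx":-0.0098,"dy":0,"dz":-0.0012,"rx":0,"ry":0,"rz":0,"hand":0.45},
    {"dx":-0.011,"dy":0,"dz":-0.0013,"rx":0,"ry":0,"rz":0,"hand":0.45},
    {"dx":-0.012,"dy":0,"dz":-0.0014,"rx":0,"ry":0,"rz":0,"hand":0.45},
    {"dx":-0.013,"dy":0,"dz":-0.0015,"rx":0,"ry":0,"rz":0,"hand":0.45}
  ]
}}

```text
clock: 10.87
tcp_pos: [0.5375, -0.023, 0.0627]
ee_rot: [[-0.318, -0.948, 0.0], [-0.948, 0.318, 0.0], [-0.0, 0.0, -1.0]]
force: [-0.0, 0.6, 0.3]
width: 0.0389
grasp_force: 0.0
```

```bash
python3 - <<'E'
from h import *
from rig import manip
import cv2
q=np.load("q.npy")
i=manip.snapshot("side")["image"];t=manip.snapshot("top")["image"]
cv2.imwrite("pics/v5.png",np.hstack([cv2.resize(t[95:265,285:435],(400,453)),cv2.resize(i[160:386,260:460],(400,453))])[:,:,::-1])
s=manip.sense()
print(s["clock"],s["tcp_pos"],s["width"],s["force"])
print(*plan(s,q,np.array([[.040,.054,.063]]),q[2]-np.pi))
E
```

```text
10.9667 [ 0.53748737 -0.02304214  0.06275865] 0.03832389190183248 [-0.2082048   0.53562832 -0.34978114]
[[ 0.0057 -0.0004 -0.0002]] [-0.    0.    0.01]
```

View pics/v5.png

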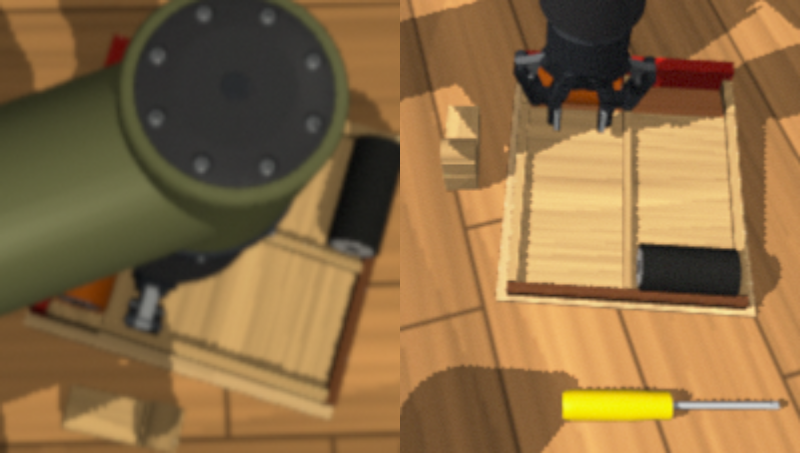

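The force has gone to zero and a gap has opened. The roller is in the dip by the red stop (side crop about (580,85), top crop about (85,290)). I'll back off downhill and rise.

>>> {"name": "move_arm", "arguments": {
  "deltas": [
    {"dx":0.006,"dy":0,"dz":0,"rx":0,"ry":0,"rz":0,"hand":0.45},
    {"dx":0.014,"dy":0,"dz":-0.006,"rx":0,"ry":0,"rz":0,"hand":0.45},
    {"dx":0.022,"dy":0,"dz":-0.015,"rx":0,"ry":0,"rz":0,"hand":0.45},
    {"dx":0.03,"dy":0,"dz":-0.03,"rx":0,"ry":0,"rz":0,"hand":0.45},
    {"dx":0.04,"dy":0,"dz":-0.05,"rx":0,"ry":0,"rz":0,"hand":0.45},
    {"dx":0.06,"dy":0,"dz":-0.075,"rx":0,"ry":0,"rz":0,"hand":0.45},
    {"dx":0.085,"dy":0,"dz":-0.1,"rx":0,"ry":0,"rz":0,"hand":0.45},
    {"dx":0.115,"dy":0,"dz":-0.12,"rx":0,"ry":0,"rz":0,"hand":0.45},
    {"dx":0.145,"dy":0,"dz":-0.13,"rx":0,"ry":0,"rz":0,"hand":0.45},
    {"dx":0.175,"dy":0,"dz":-0.13,"rx":0,"ry":0,"rz":0,"hand":0.45}
  ]
}}

```text
clock: 11.8
tcp_pos: [0.4818, -0.1914, 0.1976]
ee_rot: [[-0.318, -0.948, 0.007], [-0.948, 0.318, -0.002], [-0.001, -0.007, -1.0]]
force: [0.5, -0.4, 0.4]
width: 0.0388
grasp_force: 0.0
```

>>> {"name": "move_arm", "arguments": {
  "deltas": [
    {"dx":0.03,"dy":0,"dz":-0.01,"rx":0,"ry":0,"rz":0,"hand":0.45},
    {"dx":0.05,"dy":0,"dz":-0.01,"rx":0,"ry":0,"rz":0,"hand":0.45},
    {"dx":0.06,"dy":0,"dz":-0.01,"rx":0,"ry":0,"rz":0,"hand":0.45},
    {"dx":0.06,"dy":0,"dz":-0.01,"rx":0,"ry":0,"rz":0,"hand":0.45},
    {"dx":0.06,"dy":0,"dz":-0.01,"rx":0,"ry":0,"rz":0,"hand":0.45},
    {"dx":0.06,"dy":0,"dz":-0.01,"rx":0,"ry":0,"rz":0,"hand":0.45}
  ]
}}

```text
clock: 12.3
tcp_pos: [0.4626, -0.2456, 0.2028]
ee_rot: [[-0.318, -0.948, 0.0], [-0.948, 0.318, 0.0], [-0.0, -0.0, -1.0]]
force: [-0.4, 0.0, -0.0]
width: 0.0387
grasp_force: 0.0
```

```bash
python3 - <<'E'
from h import *
from rig import manip
import cv2
q=np.load("q.npy")
S=manip.snapshot("side");i=S["image"];t=manip.snapshot("top")["image"]
cv2.imwrite("pics/v6.png",np.hstack([cv2.resize(t[95:265,285:435],(400,453)),cv2.resize(i[160:386,260:460],(400,453))])[:,:,::-1])
print(manip.sense()["clock"],proj(S,R2W(q,[[.093,.099,.061],[.093,.009,.061],[.093,.054,.061]]))*2-[520-400,320])
E
```

```text
12.4 [[535.31854135  81.42187285]
 [619.39296454  85.73880324]
 [577.31398849  83.57819358]]
```

View pics/v6.png

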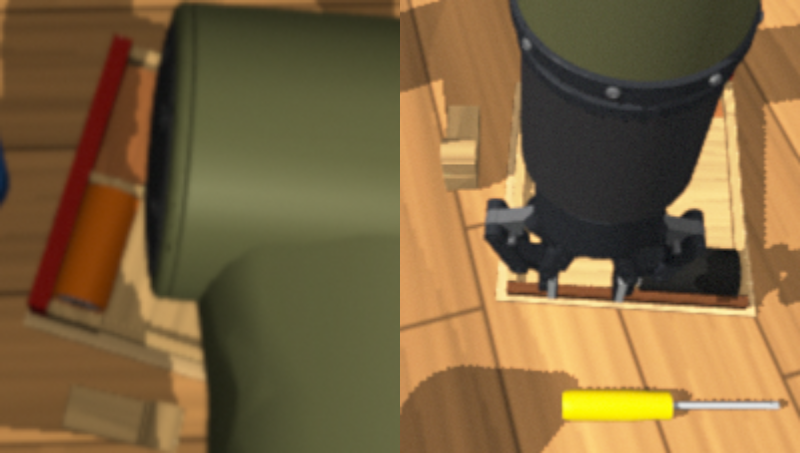

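The top crop shows the orange roller settled square against the red stop (about (97,245)). The black roller, screwdriver and bracket are unmoved, and the hand is clear at z = 0.2 m.

```bash
python3 -c "
from rig import manip
print(manip.hand_in())"
```

```text
the job is handed in; nothing more can be done
None
```

The orange roller was pushed under control over the crest and rests against the red stop; the hand is clear, nothing else was touched, and the job was handed in at about 12.4 s.

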